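Index the garnish carousel on a bar counter

ROBOT

A 7-joint arm with a two-finger parallel gripper is mounted at the origin on the work surface. World frame = base frame: x ahead of the robot, y to its left, z up, the work surface at z = 0. Lengths are in m, angles in rad, forces in N, time in s.
With the tool pointing down it reaches from about 0.4 to 0.925 m from the base axis. Payload 5.6 kg.
Tool frame: the origin (TCP) lies at the very end of the fingers, on their centre line; the grasp point (between the pads) lies 19 mm behind it; z points along the fingers, y is the direction in which the jaws open and shut (so a half turn about z gives the same grasp; the last joint's range is limited). The gripper opens to 85 mm and grips with 20 to 120 N. Pads are 22 mm wide; open, the fingers measure 114 mm over their backs; the gripper's body (76 mm by 85 mm) begins 54 mm behind the grasp point. The pads swing forward as they close: fully open they stand 13 mm farther back than shut.
Start: joints at [-1.358, 0.468, -0.012, 1.603, 0.006, 1.071, -0.056], TCP at [0.165, 0.629, 0.231] pointing down, gripper open.
Joint ranges: [-2.53, 2.53], [-0.31, 2.02], [-1.57, 1.55], [0.28, 2.44], [-1.29, 4.43], [0.15, 1.84], [-2.92, 2.92]. Speed limits (rad/s): [2.57, 2.57, 3.14, 3.14, 3.14, 3.14, 3.14].

INTERFACE

Orientations are given as a rotation vector (axis times angle).
In Python, from rig import bot gives the robot as it stands. The module is installed in compiled form; this text tells all that it offers.
- The arm moves only by the tool arm_command, never from a script. Its argument "commands" is a list of rows, each an object with "linear": the shift along the tool's x, y, z in cm, a list of three; "twist": the turn, a rotation vector about the tool's x, y, z in rad, a list of three. A call has exactly 8 rows; each row shifts and turns the commanded pose from where the row before left it, along the tool's axes as they then stand; what a row does not reach is not made up. A row lasts 1/10 s, in which the tool goes at most 50 mm and 8.59 degrees, less where a joint would pass 70% of its speed; a pose out of reach is approached as far as the arm can. A call is refused whole if a number of a shift passes 5 or a number of a turn 0.15, either way. A call with a gripper value outside its range is refused whole. "grip" is the opening, from 0 (shut) to 1 (fully open), set as the call begins (left out, the last holds). The fingers move at their own pace and stop on an object; "squeeze" is the grip in N (left out, the last holds). Time passes only in rows, so rows that do not move let the fingers close, or fill a call up. It gives the time, the measured TCP pose, the force and the opening at its end, in the units of the state.
- bot.get_obs(): the state, without advancing time (a new reading comes with each control period).
- bot.get_image(name): name is "side" or "top" or "wrist"; returns the picture (420x560x3 uint8, red, green, blue); there is no depth.
- bot.camera_info(name): a dict with "mtx" (3x3 intrinsics, pixels), "R" (3x3) and "t" (3): a world point X has camera coordinates R X + t. Camera axes: x right, y down, z forward; pixel columns grow to the right and rows downward; lengths in m; the calibration is good to about 2 mm. A picture is of the moment at which its call begins: read the wrist's pose just before it. camera_info takes no time and is no camera call; for the wrist camera it gives the pose at the moment of the call.
- bot.hand_in(): hands the job in, once; it reports no verdict.
Trained networks look in the newest picture that a camera, given by its name, has taken for a name from the list of things; names that differ only in an ending like _2 or _b are one class to them, and where a whole thing is asked for, a point or a joint stands for the part that bears it (a point fixed in the world has none). Each returns a list of dicts, best first, with "p" (0 to 1); they miss things now and then, are a little off and sometimes report something else, mostly with a low value. They report only what shows in the picture. A call takes as long as a camera call.
- bot.find_in(camera, target): "centre" ([column, row] in pixels, amid what is visible of it).
- bot.outline_of(camera, target): "pixels" (420x560 bool, what is visible of it) and "centre" ([column, row] in pixels, amid what is visible of it).
- bot.pinpoint(camera, target): "centre" ([column, row] in pixels: a listed point, or the origin of a listed thing).
The state is a dict: "clock": time; "joint_pos": joint angles; "joint_vel": joint speeds; "joint_torque": joint torques, N m; "position": TCP position; "eef_rot": TCP orientation; "wrist_force": force on the tool from outside, world axes, zero at the start; "moment": the same for the moment, N m; "finger_gap": opening from 0.0 (shut) to 1.0 (fully open).
Only numpy, scipy, OpenCV 4.12 (cv2) and the standard library are available. Lean on these libraries where they do the work, as an engineer would, in place of code of your own. Each camera call takes 0.05 s, during which the arm holds its last target.

TASK

On the bar counter stands a garnish carousel whose front place, behind the black plunger knob, is empty. Pull the knob up, swing the carousel round by one hole so that its tall steel canister comes to that front place, and let the plunger drop back fully home in that next hole. The canister rides along: do not lift it off or tip it.

Things in the scene. Friction and masses are not known exactly. Their poses are not given: they have to be found in the camera images.
- knob_center (a point): Centre of the plunger's round black knob (30 mm across, 27 mm tall, top 14 mm above this point), 96 mm above the counter when home. An arm of the turntable carries it, 135 mm from the axle. The bush (22 mm across) below it ends 21 mm, the arm 40 mm below this point. Pull straight up; the spring returns it. The bare steel ball mid-turntable is only a carrying knob.
- plunger (a joint): How far the plunger is pulled up (m): 0 = fully home in a hole, 0.032 = stop; the spring pulls back with 3 N at 0 and 9 N at 0.028. Above 0.022 the pin clears the fixed index ring and the turntable turns freely; between holes the pin rests on the ring at 0.021. Let go within 10 mm of a hole, it is guided home by sloping lead-ins.
- axle (a point): Vertical axis of the carousel, fixed to its base, at the turntable's top face, 46 mm above the counter. The turntable is an aluminium disc 224 mm across (base 316 mm) with six places 60 degrees apart, 70 mm from the axle. The index ring has three holes, 135 mm from the axle: the middle one (start) in the direction of front_place, and one 60 degrees to each side; stops 9 degrees beyond.
- front_place (a point): Centre of the front place, where the canister must come: a point fixed to the base (it does not turn), 70 mm from the axle towards the middle hole, 46 mm above the counter.
- canister_center (a point): Centre of the tall closed steel canister (58 mm across, 108 mm tall; this point 54 mm above its underside; z up). It stands loose in a 4 mm rim on the turntable, in the place to the left or to the right of the front one; a low steel pot 58 mm tall stands on the other side. A like canister apart on the counter has no part in this.

How it is judged:
On the way, in this order (a step that is already met when the one before it is completed fails the run):
1. the plunger is pulled up clear of its hole (value of joint plunger above 0.018 m), for 0.1 s.
2. the canister has come to the front place with the plunger home again (horizontal distance between canister_center and front_place below 0.015 m and value of joint plunger below 0.004 m), for 0.2 s.
At the end, for the whole second after the job is handed in: The turntable has gone round by one hole (the knob stands more than 100 mm from where it began), the plunger is home (within 4 mm), and the tall canister stands upright (within 11 degrees) within 15 mm of the front place (all of step 2 and distance of knob_center from where it was at the start of the episode above 0.1 m and angle between canister_center's own z axis and vertical below 0.2 rad); the robot touches nothing.
It fails at once if the canister is tipped by more than 30 degrees (angle between canister_center's own z axis and vertical above 0.52 rad).
It fails at once if the canister is lifted off the carousel by more than 20 mm, measured at its centre (height (world z) of canister_center above 0.12 m).
It also fails if it takes over 32 s, if anything falls off the work surface, if the arm or the gripper's body presses on something with over 40 N, if the wrist force passes 120 N, or if a joint passes its speed limit or range.

## Working session

There is one attempt and no reset: what is moved stays moved. The work goes in short steps, Python scripts to look and compute and a tool call to move; the robot and the scene stay as the last step left them, time stands still between calls to the robot, and variables do not carry over. Pictures are saved under pics/ and viewed, and the job is handed in when it is done.

Besides the shell and the picture viewer there is one more tool, called after "Request:" as name(argument=value, ...), one argument or row to a line, values as JSON. arm_command: Moves the arm, as the interface text tells. Its arguments: {"type":"object","properties":{"commands":{"type":"array"},"grip":{"type":"number"},"squeeze":{"type":"number"}},"required":["commands"]}

```bash
mkdir -p pics
cat > h.py <<'E'
import numpy as np, cv2
from rig import bot
def snap(n,f):
    im=bot.get_image(n); cv2.imwrite('pics/'+f,im[:,:,::-1]); return im
def atz(n,px,z):
    c=bot.camera_info(n); R=np.array(c['R']);t=np.array(c['t']);K=np.array(c['mtx'])
    d=R.T@np.linalg.inv(K)@np.array([px[0],px[1],1.]); o=-R.T@t
    return o+d*(z-o[2])/d[2]
E
python3 - <<'E'
from h import *
o=bot.get_obs();print(o['clock'],o['position'],o['eef_rot'],o['finger_gap'])
for n in['top','side']:
    snap(n,n+'0.png')
    for t,z in[('knob_center',.096),('axle',.046),('front_place',.046),('canister_center',.1)]:
        for r in bot.pinpoint(n,t)[:3]:
            print(n,t,np.round(r['centre'],1),round(r['p'],2),atz(n,r['centre'],z).round(4))
print(bot.get_obs()['clock'])
E
```

```text
0.0 [0.16439696 0.62828419 0.23030764] [-4.00864873e-01 -3.11581849e+00  2.85226555e-03] 1.0024633391518025
top knob_center [257.5 285.1] 0.8 [0.4637 0.0216 0.096 ]
top front_place [267.6 235.4] 0.77 [0.5314 0.0081 0.046 ]
top canister_center [233.5 202.9] 0.69 [0.5745 0.0551 0.1   ]
side knob_center [317.4 244.3] 0.77 [0.4653 0.0193 0.096 ]
side axle [267.1 214.2] 0.6 [ 0.594  -0.0162  0.046 ]
side front_place [289.5 238.8] 0.91 [0.5279 0.0046 0.046 ]
side canister_center [244.6 219.7] 0.98 [0.5847 0.0526 0.1   ]
0.5
```

View pics/top0.png

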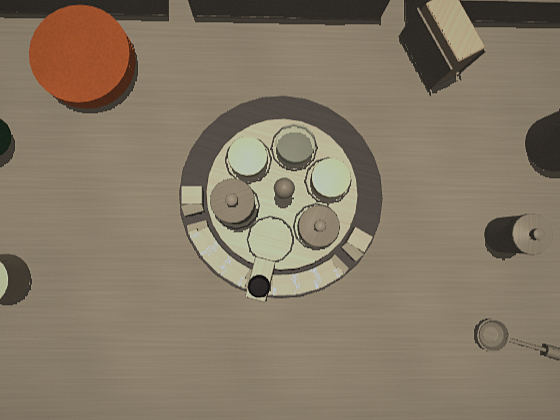

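View pics/side0.png

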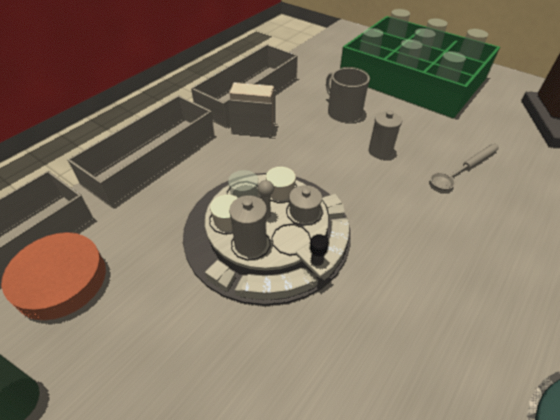

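```bash
cat > fit.py <<'E'
from h import *
from scipy.optimize import least_squares
obs=[('k',.4637,.0216),('k',.4653,.0193),('f',.5314,.0081),('f',.5279,.0046),('c',.5745,.0551),('c',.5847,.0526),('a',.594,-.0162)]
def m(p):
    a=p[:2];u=lambda d:np.array([np.cos(p[2]+d),np.sin(p[2]+d)])
    return dict(k=a+.135*u(0),f=a+.07*u(0),c=a+.07*u(-np.pi/3),a=a)
r=least_squares(lambda p:np.concatenate([(m(p)[n]-[x,y])*(2 if n=='k' else 1) for n,x,y in obs]),[.594,-.016,2.87],loss='soft_l1',f_scale=.003)
print(r.x,np.degrees(r.x[2]),m(r.x))
c=r.x[:2]+.135*np.array([np.cos(r.x[2]+np.pi/3),np.sin(r.x[2]+np.pi/3)]);print('goal knob',c)
E
python3 fit.py
```

```text
[ 0.59527739 -0.01411518  2.8793051 ] 164.97203021547404 {'k': array([0.46489447, 0.02088904]), 'f': array([0.52767143, 0.00403516]), 'c': array([0.57719306, 0.05350846]), 'a': array([ 0.59527739, -0.01411518])}
goal knob [ 0.49977138 -0.10952798]
```

Request:
arm_command(
  commands=[
    {"linear":[-2.8,-3.2,0],"twist":[0,0,0]},
    {"linear":[-2.8,-3.2,0],"twist":[0,0,0]},
    {"linear":[-2.8,-3.2,0],"twist":[0,0,0]},
    {"linear":[-2.8,-3.2,0],"twist":[0,0,0]},
    {"linear":[-2.8,-3.2,0],"twist":[0,0,0]},
    {"linear":[-2.8,-3.2,0],"twist":[0,0,0]},
    {"linear":[-2.8,-3.2,0],"twist":[0,0,0]},
    {"linear":[-2.8,-3.2,0],"twist":[0,0,0]},
  ],
  grip=1,
)

```text
clock: 1.3
position: [0.317, 0.323, 0.2316]
eef_rot: [0.401, 3.115, 0.001]
wrist_force: [1.0, -0.5, -0.6]
finger_gap: 1.0
```

Request:
arm_command(
  commands=[
    {"linear":[-2.74,-3.18,0],"twist":[0,0,0]},
    {"linear":[-2.74,-3.18,0],"twist":[0,0,0]},
    {"linear":[-2.74,-3.18,0],"twist":[0,0,0]},
    {"linear":[-2.74,-3.18,0],"twist":[0,0,0]},
    {"linear":[-2.74,-3.18,0],"twist":[0,0,0]},
    {"linear":[-2.74,-3.18,0],"twist":[0,0,0]},
    {"linear":[-2.74,-3.18,0],"twist":[0,0,0]},
    {"linear":[-2.74,-3.18,0],"twist":[0,0,0.15]},
  ],
)

```text
clock: 2.1
position: [0.4647, 0.0213, 0.2317]
eef_rot: [0.637, 3.075, 0.001]
wrist_force: [0.1, 0.9, -0.2]
finger_gap: 1.0
```

Request:
arm_command(
  commands=[
    {"linear":[0,0,0],"twist":[0,0,0.1495]},
    {"linear":[0,0,0],"twist":[0,0,0.1495]},
    {"linear":[0,0,0],"twist":[0,0,0.1495]},
    {"linear":[0,0,0],"twist":[0,0,0.1495]},
    {"linear":[0,0,0],"twist":[0,0,0.1495]},
    {"linear":[0,0,0],"twist":[0,0,0.1495]},
    {"linear":[0,0,0],"twist":[0,0,0.1495]},
    {"linear":[0,0,0],"twist":[0,0,0.1495]},
  ],
)

```text
clock: 2.9
position: [0.4642, 0.023, 0.2315]
eef_rot: [2.262, 2.18, 0.001]
wrist_force: [-0.5, 0.1, 1.0]
finger_gap: 1.003
```

Request:
arm_command(
  commands=[
    {"linear":[0,0,0],"twist":[0,0,0.1495]},
    {"linear":[0,0,0],"twist":[0,0,0.1495]},
    {"linear":[0,0,0],"twist":[0,0,0.1495]},
    {"linear":[0,0,0],"twist":[0,0,0.1495]},
    {"linear":[0,0,0],"twist":[0,0,0.1495]},
    {"linear":[0,0,0],"twist":[0,0,0.1495]},
    {"linear":[0,0,0],"twist":[0,0,0.1495]},
    {"linear":[0,0,0],"twist":[0,0,0.1495]},
  ],
)

```text
clock: 3.7
position: [0.4641, 0.023, 0.2315]
eef_rot: [-3.097, -0.528, -0.001]
wrist_force: [0.1, 0.2, -0.1]
finger_gap: 1.001
```

Request:
arm_command(
  commands=[
    {"linear":[0,0,0],"twist":[0,0,0.1495]},
    {"linear":[0,0,0],"twist":[0,0,0.1495]},
    {"linear":[0,0,0],"twist":[0,0,0.1495]},
    {"linear":[0,0,0],"twist":[0,0,0.1495]},
    {"linear":[0,0,0],"twist":[0,0,0]},
    {"linear":[0,0,0],"twist":[0,0,0]},
    {"linear":[0,0,0],"twist":[0,0,0]},
    {"linear":[0,0,0],"twist":[0,0,0]},
  ],
)

```text
clock: 4.5
position: [0.4641, 0.0229, 0.2313]
eef_rot: [-3.116, 0.396, -0.0]
wrist_force: [-0.1, -0.1, -0.2]
finger_gap: 1.001
```

Run:
```python
from h import *
o=bot.get_obs();print(o['clock'],o['position'],o['eef_rot'],o['joint_pos'].round(3) if hasattr(o['joint_pos'],'round') else o['joint_pos'])
from scipy.spatial.transform import Rotation as Ro
print(Ro.from_rotvec(o['eef_rot']).as_matrix().round(3))
for n in['wrist']:
    snap(n,n+'1.png')
    for t,z in[('knob_center',.096),('axle',.046),('front_place',.046),('canister_center',.1)]:
        for r in bot.pinpoint(n,t)[:3]:
            print(n,t,np.round(r['centre'],1),round(r['p'],2),atz(n,r['centre'],z).round(4))
```

```text
4.5 [0.4640958  0.02290038 0.23132153] [-3.11638005e+00  3.96011831e-01 -1.03809947e-04] [-0.844  0.17   0.813  2.08  -0.152  0.949 -1.773]
[[ 0.968 -0.25   0.   ]
 [-0.25  -0.968  0.   ]
 [ 0.    -0.    -1.   ]]
wrist knob_center [286.9 198.5] 0.65 [0.4631 0.0182 0.096 ]
wrist axle [284.1 198.2] 0.73 [0.452 0.023 0.046]
wrist axle [286.5  31. ] 0.63 [ 0.5923 -0.0152  0.046 ]
wrist front_place [284.4 117.1] 0.97 [0.5246 0.004  0.046 ]
```

View pics/wrist1.png

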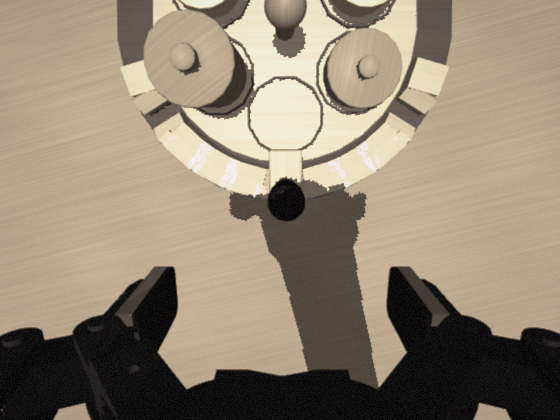

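Run:
```python
from h import *
for r in bot.outline_of('wrist','knob_center')[:2]:
    ys,xs=np.nonzero(r['pixels']);(c,rad)=cv2.minEnclosingCircle(np.c_[xs,ys].astype(np.float32))
    print(r['p'],c,rad,xs.min(),xs.max(),ys.min(),ys.max(),atz('wrist',c,.108))
```

```text
0.91 (286.0, 200.26922607421875) 20.367767333984375 268 304 180 220 [0.4647331  0.01866751 0.108     ]
```

Request:
arm_command(
  commands=[
    {"linear":[0.12,0.32,2.0],"twist":[0,0,0]},
    {"linear":[0,0,3.0],"twist":[0,0,0]},
    {"linear":[0,0,3.0],"twist":[0,0,0]},
    {"linear":[0,0,3.0],"twist":[0,0,0]},
    {"linear":[0,0,2.5],"twist":[0,0,0]},
    {"linear":[0,0,1.5],"twist":[0,0,0]},
    {"linear":[0,0,0],"twist":[0,0,0]},
    {"linear":[0,0,0],"twist":[0,0,0]},
  ],
)

```text
clock: 5.6
position: [0.4647, 0.0192, 0.0815]
eef_rot: [3.116, -0.399, 0.0]
wrist_force: [0.2, 0.3, -0.3]
finger_gap: 1.004
```

Run:
```python
from h import *
o=bot.get_obs();print(o['clock'],o['position'],np.round(o['joint_pos'],2))
snap('wrist','wrist2.png')
```

```text
5.6 [0.4646937  0.01921332 0.08150831] [-0.65  0.46  0.65  2.19 -0.47  0.64 -1.49]
```

View pics/wrist2.png

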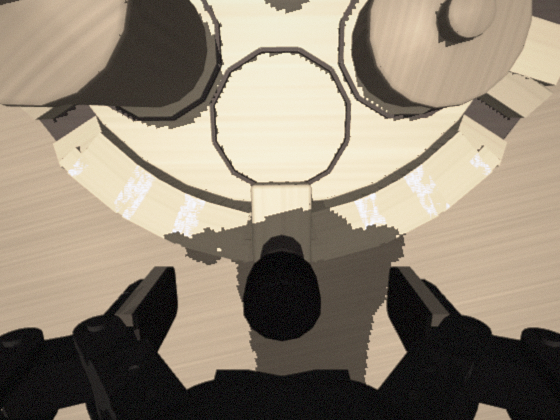

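Request:
arm_command(
  commands=[
    {"linear":[0,0,0.2],"twist":[0,0,0]},
    {"linear":[0,0,0],"twist":[0,0,0]},
    {"linear":[0,0,0],"twist":[0,0,0]},
    {"linear":[0,0,0],"twist":[0,0,0]},
    {"linear":[0,0,0],"twist":[0,0,0]},
    {"linear":[0,0,0],"twist":[0,0,0]},
    {"linear":[0,0,0],"twist":[0,0,0]},
    {"linear":[0,0,0],"twist":[0,0,0]},
  ],
  grip=0,
  squeeze=70,
)

```text
clock: 6.45
position: [0.4647, 0.0196, 0.0799]
eef_rot: [-3.115, 0.398, -0.001]
wrist_force: [-1.3, -0.1, 6.3]
finger_gap: 0.327
```

Request:
arm_command(
  commands=[
    {"linear":[0,0,-0.4],"twist":[0,0,0]},
    {"linear":[0,0,-0.4],"twist":[0,0,0]},
    {"linear":[0,0,-0.4],"twist":[0,0,0]},
    {"linear":[0,0,-0.4],"twist":[0,0,0]},
    {"linear":[0,0,-0.4],"twist":[0,0,0]},
    {"linear":[0,0,-0.4],"twist":[0,0,0]},
    {"linear":[0,0,-0.4],"twist":[0,0,0]},
    {"linear":[0,0,0],"twist":[0,0,0]},
  ],
)

```text
clock: 7.25
position: [0.4645, 0.0195, 0.1076]
eef_rot: [-3.116, 0.398, -0.001]
wrist_force: [3.5, -1.0, -9.3]
finger_gap: 0.322
```

Run:
```python
from h import *
o=bot.get_obs();print(o['clock'],o['position'],o['wrist_force'],np.round(o['joint_pos'],2))
snap('wrist','wrist3.png');snap('side','side3.png')
for r in bot.pinpoint('side','knob_center')[:2]: print(r, atz('side',r['centre'],.124))
```

```text
7.25 [0.46449305 0.01945713 0.10758868] [ 3.54971088 -0.95426565 -9.25495396] [-0.69  0.41  0.7   2.18 -0.41  0.69 -1.54]
{'centre': [319.1, 234.0], 'p': 0.78} [0.46389957 0.02086478 0.124     ]
```

View pics/wrist3.png

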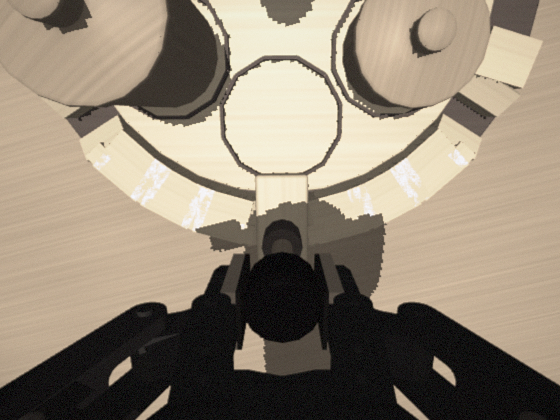

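Request:
arm_command(
  commands=[
    {"linear":[0.013,0.59,0],"twist":[0,0,-0.0436]},
    {"linear":[0.013,0.59,0],"twist":[0,0,-0.0436]},
    {"linear":[0.013,0.59,0],"twist":[0,0,-0.0436]},
    {"linear":[0.013,0.59,0],"twist":[0,0,-0.0436]},
    {"linear":[0.013,0.59,0],"twist":[0,0,-0.0436]},
    {"linear":[0.013,0.59,0],"twist":[0,0,-0.0436]},
    {"linear":[0.013,0.59,0],"twist":[0,0,-0.0436]},
    {"linear":[0.013,0.59,0],"twist":[0,0,-0.0436]},
  ],
)

```text
clock: 8.2
position: [0.4612, -0.0271, 0.1072]
eef_rot: [-3.138, -0.152, -0.001]
wrist_force: [4.5, 1.3, -8.6]
finger_gap: 0.326
```

Run:
```python
from h import *
o=bot.get_obs();print(o['clock'],o['position'],o['wrist_force'],np.round(o['joint_pos'],2))
p=o['position'][:2]-np.array([.594,-.0152]);print(np.hypot(*p),np.degrees(np.arctan2(p[1],p[0])),2*np.degrees(np.arctan2(o['eef_rot'][1],o['eef_rot'][0])))
```

```text
8.2 [ 0.46122119 -0.02709027  0.10724017] [ 4.48104345  1.29564861 -8.58883394] [-0.53  0.38  0.61  2.18 -0.35  0.67 -1.14]
0.13331012967771025 -174.8828447205458 -354.4620122067198
```

Request:
arm_command(
  commands=[
    {"linear":[0.013,0.59,0],"twist":[0,0,-0.0436]},
    {"linear":[0.013,0.59,0],"twist":[0,0,-0.0436]},
    {"linear":[0.013,0.59,0],"twist":[0,0,-0.0436]},
    {"linear":[0.013,0.59,0],"twist":[0,0,-0.0436]},
    {"linear":[0.013,0.59,0],"twist":[0,0,-0.0436]},
    {"linear":[0.013,0.59,0],"twist":[0,0,-0.0436]},
    {"linear":[0.013,0.59,0],"twist":[0,0,-0.0436]},
    {"linear":[0.013,0.59,0],"twist":[0,0,-0.0436]},
  ],
)

```text
clock: 9.0
position: [0.4741, -0.0717, 0.1072]
eef_rot: [-3.063, -0.694, -0.002]
wrist_force: [5.5, 3.1, -9.4]
finger_gap: 0.328
```

Request:
arm_command(
  commands=[
    {"linear":[0.013,0.59,0],"twist":[0,0,-0.0436]},
    {"linear":[0.013,0.59,0],"twist":[0,0,-0.0436]},
    {"linear":[0.013,0.59,0],"twist":[0,0,-0.0436]},
    {"linear":[0.013,0.59,0],"twist":[0,0,-0.0436]},
    {"linear":[0.013,0.59,0],"twist":[0,0,-0.0436]},
    {"linear":[0.013,0.59,0],"twist":[0,0,-0.0436]},
    {"linear":[0.013,0.59,0],"twist":[0,0,-0.0436]},
    {"linear":[0.013,0.59,0],"twist":[0,0,-0.0436]},
  ],
)

```text
clock: 9.8
position: [0.5012, -0.109, 0.107]
eef_rot: [-2.895, -1.215, -0.002]
wrist_force: [4.3, 4.2, -9.5]
finger_gap: 0.33
```

Run:
```python
from h import *
o=bot.get_obs();print(o['clock'],o['position'],o['wrist_force'],np.round(o['joint_pos'],2))
p=o['position'][:2]-np.array([.594,-.0152]);print(np.hypot(*p),np.degrees(np.arctan2(p[1],p[0])),2*np.degrees(np.arctan2(o['eef_rot'][1],o['eef_rot'][0])))
for n in('top','side'):
    snap(n,n+'4.png')
    for t,z in(('canister_center',.1),('front_place',.046),('knob_center',.124)):
        for r in bot.pinpoint(n,t)[:2]: print(n,t,r, atz(n,r['centre'],z))
```

```text
9.8 [ 0.5011925  -0.10903426  0.10695948] [ 4.26557688  4.15159322 -9.46789505] [-0.2   0.43  0.43  2.06 -0.28  0.71 -0.37]
0.13197764886162455 -134.6848068335204 -314.45701562085316
side canister_center {'centre': [289.7, 216.3], 'p': 0.82} [0.53135777 0.00190181 0.1       ]
side front_place {'centre': [289.5, 239.3], 'p': 0.9} [0.52725018 0.00547142 0.046     ]
side knob_center {'centre': [345.5, 177.1], 'p': 0.47} [ 0.49702069 -0.11046637  0.124     ]
```

View pics/side4.png

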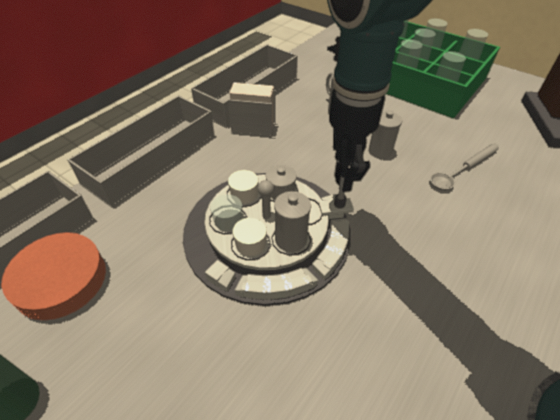

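Request:
arm_command(
  commands=[
    {"linear":[0,0,0],"twist":[0,0,0]},
    {"linear":[0,0,0.4],"twist":[0,0,0]},
    {"linear":[0,0,0.4],"twist":[0,0,0]},
    {"linear":[0,0,0.4],"twist":[0,0,0]},
    {"linear":[0,0,0.4],"twist":[0,0,0]},
    {"linear":[0,0,0.4],"twist":[0,0,0]},
    {"linear":[0,0,0.4],"twist":[0,0,0]},
    {"linear":[0,0,0.2],"twist":[0,0,0]},
  ],
)

```text
clock: 11.0
position: [0.5013, -0.1091, 0.0812]
eef_rot: [-2.896, -1.213, -0.002]
wrist_force: [3.1, 3.5, -4.1]
finger_gap: 0.323
```

Request:
arm_command(
  commands=[
    {"linear":[0,0,0.1],"twist":[0,0,0]},
    {"linear":[0,0,0],"twist":[0,0,0]},
    {"linear":[0,0,0],"twist":[0,0,0]},
    {"linear":[0,0,0],"twist":[0,0,0]},
    {"linear":[0,0,0],"twist":[0,0,0]},
    {"linear":[0,0,0],"twist":[0,0,0]},
    {"linear":[0,0,0],"twist":[0,0,0]},
    {"linear":[0,0,0],"twist":[0,0,0]},
  ],
  grip=1,
)

```text
clock: 11.8
position: [0.5005, -0.1109, 0.0803]
eef_rot: [2.898, 1.212, 0.0]
wrist_force: [0.5, 0.2, -0.3]
finger_gap: 1.0
```

Request:
arm_command(
  commands=[
    {"linear":[0,0,-1],"twist":[0,0,0]},
    {"linear":[0,0,-2],"twist":[0,0,0]},
    {"linear":[0,0,-3],"twist":[0,0,0]},
    {"linear":[0,0,-3],"twist":[0,0,0]},
    {"linear":[0,0,-3],"twist":[0,0,0]},
    {"linear":[0,0,-3],"twist":[0,0,0]},
    {"linear":[0,0,0],"twist":[0,0,0]},
    {"linear":[0,0,0],"twist":[0,0,0]},
  ],
)

```text
clock: 12.6
position: [0.5006, -0.1108, 0.2312]
eef_rot: [2.898, 1.212, 0.003]
wrist_force: [-1.3, -0.5, -0.4]
finger_gap: 1.0
```

Run:
```python
from h import *
o=bot.get_obs();print(o['clock'],o['position'],o['wrist_force'])
for n in('top','side','wrist'):
    snap(n,n+'5.png')
    for t,z in(('canister_center',.1),('front_place',.046),('knob_center',.096)):
        for r in bot.pinpoint(n,t)[:2]: print(n,t,r, atz(n,r['centre'],z))
o=bot.get_obs();print(o['clock'],o['position'])
a=cv2.imread('pics/side5.png');b=cv2.imread('pics/wrist5.png')
cv2.imwrite('pics/zoom5.png',np.hstack([cv2.resize(a[150:310,170:400],(400,278)),cv2.resize(b,(371,278))]))
```

```text
12.6 [ 0.50060821 -0.11084951  0.23121512] [-1.32041778 -0.49914312 -0.41581841]
top knob_center {'centre': [354.9, 258.8], 'p': 0.63} [ 0.49992687 -0.1106366   0.096     ]
side canister_center {'centre': [293.3, 214.6], 'p': 0.72} [ 0.52889656 -0.00470537  0.1       ]
side front_place {'centre': [289.9, 241.1], 'p': 0.72} [0.52438117 0.00820971 0.046     ]
side knob_center {'centre': [341.4, 184.7], 'p': 0.89} [ 0.50517847 -0.11736829  0.096     ]
wrist knob_center {'centre': [279.1, 197.8], 'p': 0.87} [ 0.49923068 -0.10888758  0.096     ]
13.2 [ 0.500372   -0.11097938  0.23012079]
```

View pics/zoom5.png

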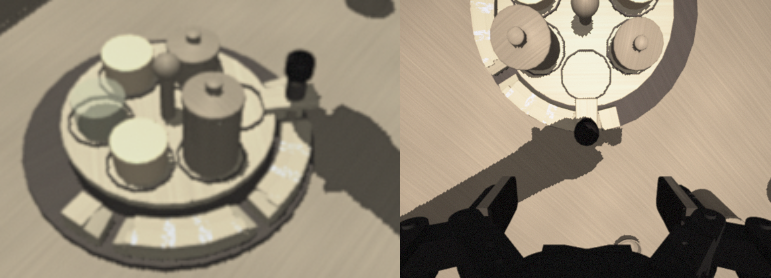

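Run:
```python
from h import *
# expected knob pixel for heights, side view
xy=[.4985,-.1105]
for n in('side','top'):
  c=bot.camera_info(n)
  for z in(.096,.100,.104,.117):
    X=np.array(c['R'])@np.array([*xy,z])+c['t'];p=np.array(c['mtx'])@X;print(n,z,(p[:2]/p[2]).round(1))
for n in('side','wrist','top'):
  for r in bot.outline_of(n,'knob_center')[:1]:
    ys,xs=np.nonzero(r['pixels']);print(n,r['p'],xs.min(),xs.max(),ys.min(),ys.max())
a=cv2.imread('pics/side5.png');b=cv2.imread('pics/side0.png')
cv2.imwrite('pics/z6.png',np.hstack([cv2.resize(a[150:230,310:380],(350,400),interpolation=0),cv2.resize(b[215:295,285:355],(350,400),interpolation=0)]))
```

```text
side 0.096 [342.6 188.5]
side 0.1 [342.9 186.8]
side 0.104 [343.2 185.2]
side 0.117 [344.2 179.7]
top 0.096 [354.8 259.9]
top 0.1 [355.4 260. ]
top 0.104 [355.9 260.1]
top 0.117 [357.8 260.5]
side 0.81 334 350 180 217
wrist 0.81 263 299 179 219
top 0.56 343 366 248 269
```

View pics/z6.png

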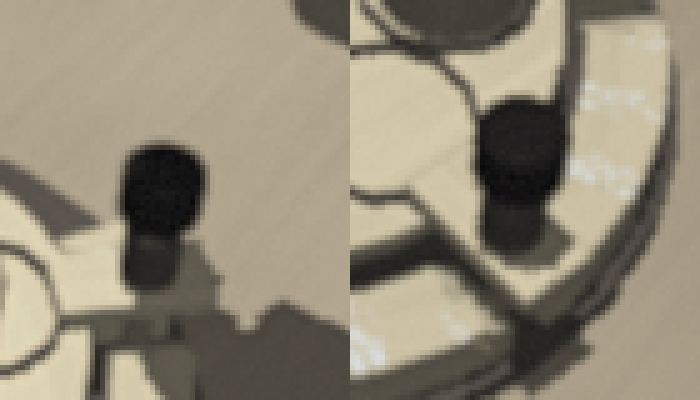

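Run:
```python
from h import *
print(bot.hand_in(), bot.get_obs()['clock'])
```

```text
the job is handed in; nothing more can be done
the job is handed in; nothing more can be done
```

I gripped the knob, pulled it up 28 mm and swung the carousel 60° so the tall canister came to the front. I then lowered the plunger into the next hole, let go and retreated 15 cm above it. The job was handed in at about 13.3 s on the clock; no verdict is reported.

**Plunger:** The spring force on the tool read about 9 N when pulled up and 4 N just above home. In the side picture the knob sits right on its bush, as it did at the start. Its centre, at about row 188, fits a height of 96 mm, which is home.

**Knob position:** It now stands at about (0.500, -0.110), roughly 135 mm from where it began.

**Canister:** In the pictures it stands upright in its rim. The side network put it at (0.529, -0.005), against a fitted front place at (0.528, 0.004). That is about 9 mm apart, inside the 15 mm limit.

**Checks that disagreed or gave nothing:**
- The side network's knob point came out about 4 px higher than home implies. I put this down to network error, since the knob's edges in the picture fit home.
- The same network's fresh front-place point lay about 14 mm from the canister, but that place is now hidden behind the canister.
- The top and wrist networks did not find the canister in the last pictures, so its final position rests on the side view, the knob angle and the seated pin.

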